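Load the lacquer shaker and start its timer

ROBOT

A 6-joint arm with a two-finger parallel gripper is mounted at the origin on the work surface. World frame = base frame: x ahead of the robot, y to its left, z up, the work surface at z = 0. Lengths are in mm, angles in rad, forces in N, time in s.
With the tool pointing down it reaches from about 400 to 925 mm from the base axis. Payload 3.4 kg.
Tool frame: the origin (TCP) lies on the centre line of the jaws, within the pads' length; the fingertips stand 22 mm ahead of it and the grasp point (between the pads) lies 3 mm ahead of it; z points along the fingers, y is the line along which they close (so a half turn about z gives the same grasp; the last joint's range is limited). The gripper opens to 85 mm and grips with 20 to 120 N. Pads are 22 mm wide; open, the fingers measure 114 mm over their backs; the gripper's body (76 mm by 85 mm) begins 54 mm behind the grasp point. The pads swing forward as they close: fully open they stand 13 mm farther back than shut.
Start: joints at [-1.236, 0.307, 1.506, -0, 1.328, -0.073], TCP at [228.017, -527.863, 253.305] pointing down, gripper open.
Joint ranges: [-3.12, 3.12], [-1.05, 2.28], [0.14, 2.33], [-1.42, 4.57], [0.1, 2.73], [-2.68, 2.68]. Speed limits (rad/s): [2.57, 2.57, 3.14, 3.14, 3.14, 3.14].

INTERFACE

Orientations are given as a unit quaternion [w, x, y, z].
In Python, from station import bot, viewer gives the robot as it stands. The module is installed in compiled form; this text tells all that it offers.
- The arm moves only by the tool servo_tool, never from a script. Its argument "moves" is a list of rows, each a list of 7 numbers: the shift along the world's x, y, z in units of 0.4 m (1.0 is 0.4 m), then the turn, a rotation vector about the world's x, y, z in units of 45 degrees (1.0 is 45 degrees), then the finger opening in mm, from 0 to 85.4. A call has exactly 8 rows; each row is the pose to reach, as a shift and turn from the pose commanded when the call began; what a row does not reach only later rows make up. A row lasts 1/12 s, in which the tool goes at most 41.7 mm and 7.16 degrees, less where a joint would pass 70% of its speed; a pose out of reach is approached as far as the arm can. A call with a number of a shift or a turn outside -1 to 1 is refused whole. A call with a gripper value outside its range is refused whole. The fingers move at their own pace and stop on an object; "squeeze" is the grip in N (left out, the last holds). Time passes only in rows, so rows that repeat a pose let the fingers close, or fill a call up. It gives the time, the measured TCP pose, the force, the opening and the grip force at its end, in the units of the state.
- bot.get_obs(): the state, without advancing time (a new reading comes with each control period).
- viewer.snapshot(name): name is "scene" or "top"; returns a dict with "pixels" (384x512x3 uint8, red, green, blue), "fx", "fy", "cx", "cy" (pixels), "world_from_camera" (4x4, takes a point from camera to world coordinates). Camera axes: x right, y down, z forward; pixel columns grow to the right and rows downward; lengths in mm; the calibration is good to about 2 mm. A picture is of the moment at which its call begins. There is no depth.
- bot.sign_off(): hands the job in; it is judged then, once.
The state is a dict: "clock": time; "joints": joint angles; "joint_velocities": joint speeds; "tau": joint torques, N m; "eef_pos": TCP position; "orientation": TCP orientation; "wrist_force": force on the tool from outside, world axes, zero at the start; "ft_torque": the same for the moment, N m; "width": finger opening in mm; "finger_force": force on a finger pad.
Only numpy, scipy, OpenCV 4.12 (cv2) and the standard library are available. Lean on these libraries where they do the work, as an engineer would, in place of code of your own. Each camera call takes 0.05 s, during which the arm holds its last target. There are 200 camera calls.

TASK

Stand every lacquer tin that is on the cart upright in the shaker's divided crate, one tin to a cell, any cells. Once they are all in, put the loose black knob fully down onto the square timer shaft and turn it clockwise (seen from above) to its end stop, and leave it on the shaft. Leave the sanding block, the hand tools and the pedal enclosure where they are.

Things in the scene. Friction and masses are not known exactly. Their poses are not given: they have to be found in the camera images.
- crate: fixed bench shaker: aluminium crate on a grey plinth 179 (x) by 260 (y) mm. Origin: centre of the underside, on the cart top. 2 (along x) by 3 (along y) square cells, 76 mm inside, 5 mm walls; cell centres at x = -40.5, +40.5 and y = -81, 0, +81 mm. Cell floors are 35 mm above the cart top, wall tops 66 mm.
- timer_box: fixed grey timer box of the shaker, 110 by 110 mm, 60 mm high, with a square steel shaft standing up from the middle of its top. Origin: centre of its underside, on the cart top.
- timer_shaft (a point): foot of the square shaft, on its axis, at the level of the timer box's top face (60 mm above the cart top); turns with the shaft. The shaft is 16 mm square with its sides along this frame's x and y, 24 mm high, then a 6 mm high, 11 mm square tip; 30 mm in all.
- timer (a joint): angle of the timer shaft (rad): grows as it turns clockwise seen from above (its yaw falls), from 0 to 2.5 (clockwise end stop). Starts at 0.3 to 1.0. Stiff (about 0.06 N m); stays where it is left.
- knob: loose black T-shaped knob, 70 mm tall, 0.12 kg, standing on the cart. Origin: centre of its underside, z up. Hub 44 mm square, 40 mm high; 19 mm square bore from below, 34 mm deep, sides along x and y. On top a grip bar 84 mm long along x, 18 mm thick, 40 to 70 mm up. Fits the shaft in any quarter turn, with some 11 degrees of play either way; fully on, it rests on the timer box top.
- tin0: bare aluminium lacquer tin, a closed upright cylinder 58 mm in diameter (59 mm at the rims), 75 mm tall, about 0.2 kg, heavy at the bottom; may be absent (four to six such tins, all alike, stand on the cart). Origin: centre of its underside, z up.
- tin1: bare aluminium lacquer tin, a closed upright cylinder 58 mm in diameter (59 mm at the rims), 75 mm tall, about 0.2 kg, heavy at the bottom; may be absent (four to six such tins, all alike, stand on the cart). Origin: centre of its underside, z up.
- tin2: bare aluminium lacquer tin, a closed upright cylinder 58 mm in diameter (59 mm at the rims), 75 mm tall, about 0.2 kg, heavy at the bottom; may be absent (four to six such tins, all alike, stand on the cart). Origin: centre of its underside, z up.
- tin3: bare aluminium lacquer tin, a closed upright cylinder 58 mm in diameter (59 mm at the rims), 75 mm tall, about 0.2 kg, heavy at the bottom; may be absent (four to six such tins, all alike, stand on the cart). Origin: centre of its underside, z up.
- tin4: bare aluminium lacquer tin, a closed upright cylinder 58 mm in diameter (59 mm at the rims), 75 mm tall, about 0.2 kg, heavy at the bottom; may be absent (four to six such tins, all alike, stand on the cart). Origin: centre of its underside, z up.
- tin5: bare aluminium lacquer tin, a closed upright cylinder 58 mm in diameter (59 mm at the rims), 75 mm tall, about 0.2 kg, heavy at the bottom; may be absent (four to six such tins, all alike, stand on the cart). Origin: centre of its underside, z up.
- sanding_block: grey rubber sanding block 85 x 48 x 32 mm, among the tins; not part of the job. Origin: centre of its underside, x along its length.
- file: half-round file with a purple grip, 260 mm long along its x, 24 mm high; not part of the job. Origin about its middle, on the cart top.
- reamer: tapered steel T-handled reamer, 170 mm long along its x; not part of the job. Origin about its middle.
- scriber: steel scriber, 145 mm long along its x, 10 mm thick; not part of the job. Origin about its middle.
- enclosure: drilled aluminium pedal enclosure, 95 x 120 x 34 mm; not part of the job. Origin: centre of its underside.
There are look-alikes about, which are no part of the job. Leave any orange look-alike of the tin1 alone.

How it is judged:
By the outcome, as a careful person would: the job done as asked, in the order asked, and still so for the second after the job is handed in, with the robot touching nothing.
Of tin0, tin1, tin2, tin3, tin4, tin5 only 4 to 6 are there at a start; the rules pass over those that are not, and their reading is None.
At some moment in a run one of tin0, tin1, tin2, tin3, tin4, tin5 may be knocked a few centimetres aside while the robot is not near it.
It also fails if it takes over 210 s, if anything falls off the work surface, if the arm or the gripper's body presses on something with over 40 N, if the wrist force passes 120 N, or if a joint passes its speed limit or range.

## Working session

There is one attempt and no reset: what is moved stays moved. The work goes in short steps, Python scripts to look and compute and a tool call to move; the robot and the scene stay as the last step left them, time stands still between calls to the robot, and variables do not carry over. Pictures are saved under pics/ and viewed, at most 14 in all, crops included, and the job is handed in when it is done.

Besides the shell and the picture viewer there is one more tool, called after "Request:" as a command line: name --pt "numbers of a row" for each row, then --argument value for the rest. servo_tool: Moves the arm, as the interface text tells. Shifts and turns lie within -1 to 1; 1 stands for 0.4 m of shift or 45 degrees of turn. Its arguments: {"type":"object","properties":{"moves":{"type":"array"},"squeeze":{"type":"number"}},"required":["moves"]}

```bash
mkdir -p pics
cat > h.py <<'E'
import numpy as np, cv2
from station import bot, viewer
def snap(n):
    s=viewer.snapshot(n); return s
def save(s,f,crop=None,k=1):
    im=cv2.cvtColor(s["pixels"],cv2.COLOR_RGB2BGR)
    if crop: im=im[crop[1]:crop[3],crop[0]:crop[2]]
    cv2.imwrite("pics/"+f,cv2.resize(im,None,fx=k,fy=k,interpolation=cv2.INTER_CUBIC))
def ray(s,u,v,z):
    T=np.array(s["world_from_camera"]); d=T[:3,:3]@np.array([(u-s["cx"])/s["fx"],(v-s["cy"])/s["fy"],1.])
    o=T[:3,3]; return o+d*(z-o[2])/d[2]
def proj(s,p):
    T=np.linalg.inv(np.array(s["world_from_camera"])); q=T[:3,:3]@np.array(p,float)+T[:3,3]
    return s["fx"]*q[0]/q[2]+s["cx"],s["fy"]*q[1]/q[2]+s["cy"]
E
python3 - <<'E'
from h import *
for n in("top","scene"):
    s=snap(n);save(s,n+"0.png",None,1.5);print(n,s["fx"],s["cx"],s["cy"],np.round(s["world_from_camera"],3).tolist())
o=bot.get_obs();print({k:np.round(v,3).tolist() for k,v in o.items()})
E
```

```text
top 353.6058614093524 255.8136351725102 192.81400892723764 [[-0.029, -0.994, 0.101, 423.218], [-0.999, 0.032, 0.021, -16.927], [-0.024, -0.1, -0.995, 1151.855], [0.0, 0.0, 0.0, 1.0]]
scene 420.33004854041315 255.57920890474807 194.5206604552557 [[-0.096, 0.747, -0.658, 1356.455], [0.995, 0.073, -0.063, 73.234], [0.001, -0.661, -0.75, 994.056], [0.0, 0.0, 0.0, 1.0]]
{'clock': 0.1, 'joints': [-1.237, 0.307, 1.508, 0.0, 1.328, -0.074], 'joint_velocities': [-0.003, -0.002, -0.003, 0.0, -0.002, 0.001], 'tau': [0.001, -45.853, -25.261, -0.0, 0.006, -0.0], 'eef_pos': [227.816, -527.292, 252.477], 'orientation': [-0.001, 0.979, 0.202, -0.0], 'wrist_force': [-1.052, 0.255, -0.271], 'ft_torque': [-0.077, -0.001, 0.014], 'finger_force': 0.0, 'width': 85.355}
```

View pics/top0.png

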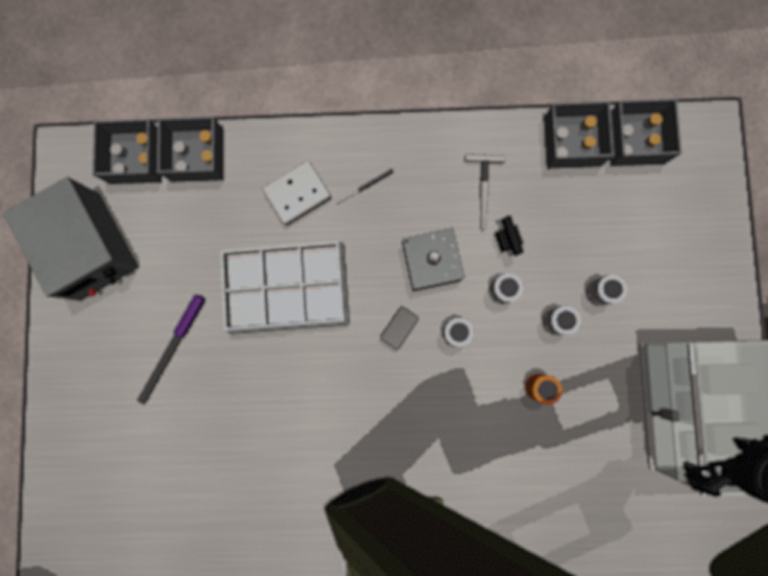

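View pics/scene0.png

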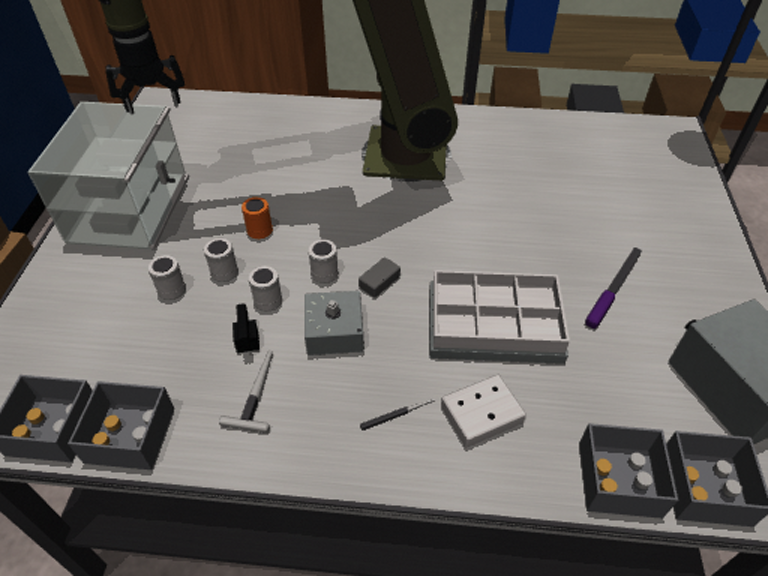

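The top view shows four bare tins, at px (338,192), (305,221), (376,213) and (407,193). The look-alike is the orange tin at (363,259). The black knob is at (339,157), the timer at (289,171), the crate at (190,191), and the sanding block at (267,219). For the knob, other things that could be mistaken for it are the small orange and silver knobs in the bins at (85,100) and (390,90), the cabinet handle at (440,275) and the scriber grip at (250,120). By the description I choose the loose black T at (339,157) and the four grey tins. Next I take one close crop and measure.

```bash
cat > meas.py <<'E'
from h import *
def blobs(m,lo,hi):
    n,l,st,c=cv2.connectedComponentsWithStats(m.astype(np.uint8)); 
    return [(c[i],st[i]) for i in range(1,n) if lo<=st[i][4]<=hi]
def tins(s,z=75,roi=(230,130,440,280),thr=90):
    hsv=cv2.cvtColor(s["pixels"],cv2.COLOR_RGB2HSV); g=cv2.cvtColor(s["pixels"],cv2.COLOR_RGB2GRAY)
    m=np.zeros(g.shape,bool); x0,y0,x1,y1=roi; m[y0:y1,x0:x1]=(g<thr)[y0:y1,x0:x1]
    out=[]
    for c,st in blobs(m,50,400):
        out.append((np.round(c,1),st[2:].tolist(),np.round(ray(s,*c,z)[:2],1)))
    return out
E
python3 - <<'E'
from meas import *
s=snap("top");save(s,"topc.png",(255,135,425,235),4.7)
for t in tins(s):print("top",*t)
q=snap("scene")
for t in tins(q,75,(90,140,280,250)):print("scene",*t)
# crate cells
g=cv2.cvtColor(s["pixels"],cv2.COLOR_RGB2GRAY)
np.set_printoptions(linewidth=250)
print(g[192,140:240]);print(g[155:225,165])
c=np.zeros((384,512),np.uint8)
hull=cv2.convexHull(np.argwhere((g[155:228,140:240]>205))[:,::-1].astype(np.int32));r=cv2.minAreaRect(hull);print(r,cv2.boxPoints(r)+[140,155])
save(s,"crate.png",(140,150,320,235),4.4)
save(q,"scenec.png",(140,165,390,245),3.2)
E
```

```text
top [339.  157.8] [19, 26, 334] [ 632.  -253.1]
top [395.5 194.2] [14, 18, 138] [ 514.3 -417.6]
top [289.8 189.8] [32, 8, 53] [538.  -98.5]
top [328.8 194.4] [10, 16, 54] [ 520.2 -216.3]
top [339. 191.] [11, 11, 98] [ 529.5 -247.9]
top [408.2 192.2] [12, 11, 100] [ 519.4 -455.9]
top [365.5 213.7] [10, 18, 97] [ 458.3 -323.6]
top [377.3 213.1] [12, 11, 103] [ 459.1 -359.1]
top [305.8 221. ] [12, 11, 99] [ 441.6 -143.1]
top [359.  261.2] [26, 26, 383] [ 317.6 -295.8]
scene [259.4 144.9] [46, 14, 350] [335.3 -12.5]
scene [239.4 154.2] [39, 4, 64] [385.5 -71.6]
scene [234.9 159.2] [33, 7, 105] [409.4 -82.9]
scene [144.8 164.5] [13, 10, 93] [ 460.5 -358.5]
scene [214.5 165.3] [13, 9, 91] [ 442.8 -142.5]
scene [148.5 178.6] [22, 25, 326] [ 518.4 -331.3]
scene [216.2 179.8] [20, 21, 292] [ 503.3 -127.6]
scene [108.1 176.2] [13, 10, 99] [ 520.5 -455.6]
scene [113.2 190.8] [24, 27, 366] [ 576.9 -421.2]
scene [175.  183.7] [13, 10, 103] [ 531.  -247.2]
scene [177.9 197.8] [21, 23, 308] [ 585.  -226.4]
scene [221.7 207.8] [10, 11, 74] [609.9 -94.8]
[153 152 152 152 151 152 152 159 161 143 121 1
[... 194 characters left out ...]
 162 147
 118 121 147 161 164 164 163 163 165 165 165 168 171 173 172 174 174 176 177 177 177 178 177 177 172 147 113  97  92 108 137 154 158 158 157 157 157 157]
[153 150 150 152 155 153 152 153 155 158 165 158 124 107 139 164 174 177 177 178 178 178 177 176 177 178 177 178 177 177 178 177 177 178 178 175 167 156 135 141 161 172 178 178 177 177 177 177 178 177 177 177 178 177 176 177 177 177 176 176 172 161
 158 151 125  99  96 117 131 138]Traceback (most recent call last):
  File "<stdin>", line 11, in <module>
cv2.error: OpenCV(4.12.0) /io/opencv/modules/imgproc/src/convhull.cpp:143: error: (-215:Assertion failed) total >= 0 && (depth == CV_32F || depth == CV_32S) in function 'convexHull'
```

View pics/topc.png

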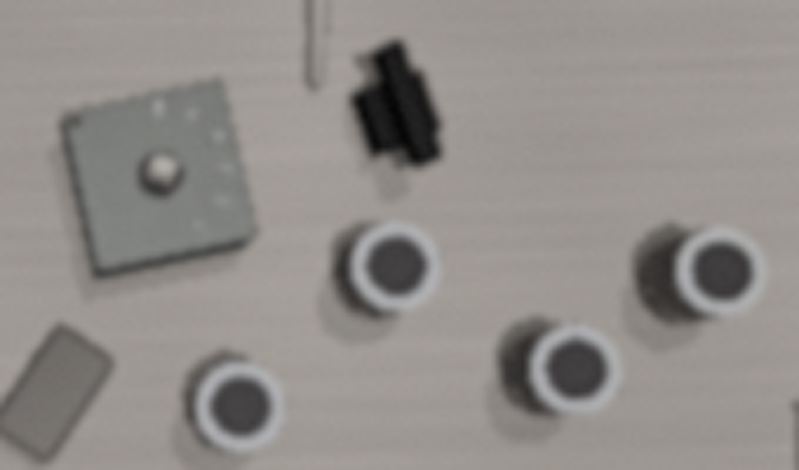

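The crop shows the black T-knob at px (339,158), clear of its neighbours, and the four tins. Both views agree on the tins at z = 75 to within 1.5 mm. Next are the crate, knob and timer.

Run:
```python
from meas import *
s=snap("top");q=snap("scene")
im=[cv2.resize(cv2.cvtColor(a["pixels"],cv2.COLOR_RGB2BGR)[y0:y1,x0:x1],(w,h),interpolation=cv2.INTER_CUBIC) for a,(x0,y0,x1,y1),w,h in((s,(140,155,240,225),400,280),(s,(262,148,312,198),300,300),(q,(280,170,390,245),440,300),(q,(150,190,250,240),400,200))]
C=np.zeros((590,800,3),np.uint8)
C[:280,:400]=im[0];C[:300,400:700]=im[1];C[290:590,:440]=im[2];C[390:590,440:800]=im[3][:,:360]
cv2.imwrite("pics/mont.png",C)
# cells: bright neutral floor blobs
for a,n,roi in((s,"top",(145,158,235,222)),(q,"scene",(283,178,382,232))):
    p=a["pixels"].astype(int); sat=p[...,0]-p[...,2]
    m=np.zeros(sat.shape,bool);x0,y0,x1,y1=roi;m[y0:y1,x0:x1]=((sat<4)&(p[...,1]>130))[y0:y1,x0:x1]
    for c,st in blobs(m,60,4000):print(n,np.round(c,1),st,np.round(ray(a,*c,35)[:2],1))
    print("sat table",sat[240,240],"cell",sat[165,165] if n=="top" else sat[193,303])
    g=p.sum(2)
    m=np.zeros(sat.shape,np.uint8);x0,y0,x1,y1=(325,140,352,175) if n=="top" else (150,195,178,240);m[y0:y1,x0:x1]=(g<75*1.3)[y0:y1,x0:x1]
    cs,_=cv2.findContours(m,cv2.RETR_EXTERNAL,cv2.CHAIN_APPROX_NONE)
    k=max(cs,key=cv2.contourArea);print("knob",cv2.minAreaRect(k))
```

```text
top [190.1 192.4] [ 148  161   82   60 3363] [544.3 216.2]
sat table 11 cell 6
knob ((338.20001220703125, 157.59999084472656), (23.400854110717773, 13.281566619873047), 71.56504821777344)
sat table 9 cell 10
knob ((164.0, 218.5), (31.0, 16.0), 90.0)
```

View pics/mont.png

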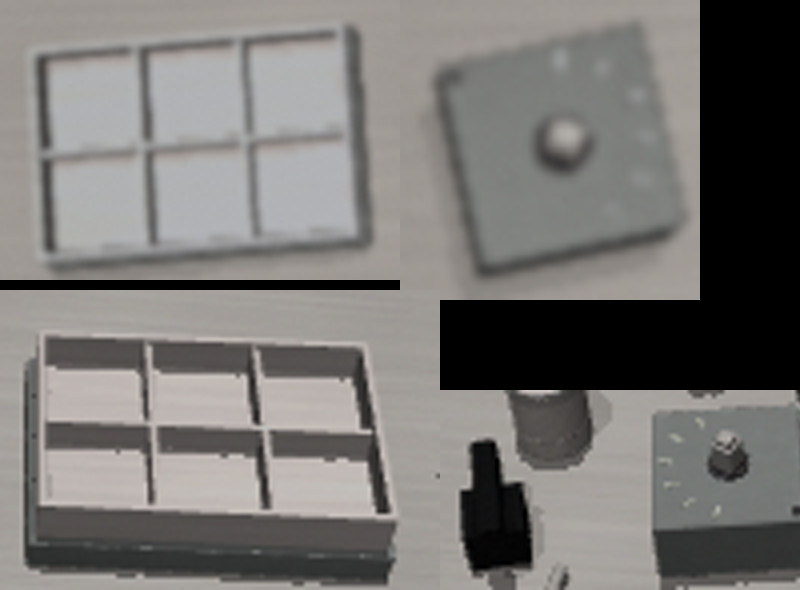

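The montage shows the crate rim corners clearly in both views. The shaft is at top px (289.7,170.5) and the knob bar runs from (337,144) to (346,169). Next I turn these into positions.

Run:
```python
from h import *
s=snap("top");q=snap("scene")
f=lambda p,k,ox,oy,mx=0,my=0:((p[0]-mx+.5)/k-.5+ox,(p[1]-my+.5)/k-.5+oy)
A=np.array([ray(s,*f(p,4,140,155),66)[:2] for p in((27,49),(348,25),(362,242),(40,262))])
B=np.array([ray(q,*f(p,4,280,170,0,290),66)[:2] for p in((40,333),(367,345),(397,518),(38,507))])
print(A.round(1).tolist(),A.mean(0));print(B.round(1).tolist(),B.mean(0))
for a in(A,B):print([round(float(np.linalg.norm(a[i]-a[i-1])),1) for i in range(4)])
T=np.array([ray(s,*f(p,6,262,148,400,0),60)[:2] for p in((435,72),(640,22),(688,222),(482,272))])
print("timer",T.round(1).tolist(),T.mean(0))
print("tip",ray(s,*f((567,135),6,262,148,400,0),90)[:2],ray(q,*f((727,435),4,150,190,440,390),90)[:2])
K=np.array([ray(s,*f(p,4.7,255,135),70)[:2] for p in((386,44),(426,161))]);d=K[1]-K[0]
print("knob bar",K,K.mean(0),np.linalg.norm(d),np.degrees(np.arctan2(d[1],d[0])))
c=K.mean(0);u=d/np.linalg.norm(d);n=np.array([-u[1],u[0]])
for z,a,b in((70,42,9),(40,22,22),(0,22,22)):
  print(z,"top",[np.round(proj(s,[*(c+i*a*u+j*b*n),z]),1).tolist() for i,j in((1,1),(1,-1),(-1,-1),(-1,1))],"scene",[np.round(proj(q,[*(c+i*a*u+j*b*n),z]),1).tolist() for i,j in((1,1),(1,-1),(-1,-1),(-1,1))])
```

```text
[[625.6, 346.4], [636.1, 94.1], [466.7, 86.9], [458.8, 336.0]] [546.82731953 215.81241555]
[[475.7, 92.5], [464.1, 338.3], [627.0, 345.1], [641.6, 98.3]] [552.10218708 218.56734974]
[167.1, 252.5, 169.6, 249.2]
[165.9, 246.1, 163.0, 247.2]
timer [[637.1, -33.4], [659.9, -141.1], [554.0, -161.4], [531.4, -54.2]] [595.58979814 -97.51610736]
tip [596.62401504 -98.48586728] [596.96569407 -96.65966648]
knob bar [[ 676.87828716 -249.59715095]
 [ 597.96603085 -271.56609145]] [ 637.422159  -260.5816212] 81.91323789585424 -164.44295348123362
70 top [[348.1, 168.3], [342.6, 170.0], [333.9, 144.5], [339.4, 142.8]] scene [[158.6, 201.3], [164.9, 200.5], [165.9, 223.2], [159.4, 224.1]]
40 top [[347.8, 162.7], [334.5, 166.9], [330.1, 153.8], [343.3, 149.7]] scene [[156.0, 213.7], [171.3, 211.7], [172.0, 223.5], [156.3, 225.7]]
0 top [[344.9, 165.0], [332.1, 169.0], [327.9, 156.4], [340.6, 152.4]] scene [[158.4, 222.2], [173.3, 220.1], [174.0, 231.9], [158.8, 234.0]]
```

Crate centre is about (549,217) with yaw about 2.6°. Timer shaft is at (596.8,-97.5), and the knob at about (637,-260) with its bar yawed about 15.5°. Tins go in the four corner cells, with the fingers closing along crate y, where the middle cell stays empty. First I raise the tool and turn it.

Request:
servo_tool --pt "0 0 0.1 0 0 0 85" --pt "0 0 0.2 0 0 -0.1 85" --pt "0.06 0.1 0.2 0 0 -0.2 85" --pt "0.12 0.2 0.2 0 0 -0.3 85" --pt "0.16 0.29 0.2 0 0 -0.46 85" --pt "0.21 0.38 0.2 0 0 -0.46 85" --pt "0.26 0.47 0.2 0 0 -0.46 85" --pt "0.3 0.55 0.2 0 0 -0.46 85" --squeeze 40

```text
clock: 1.07
eef_pos: [347.6, -308.1, 333.5]
orientation: [0.0, 1.0, 0.023, 0.0]
wrist_force: [1.4, -0.4, 0.2]
width: 85.1
finger_force: 0.0
```

Request:
servo_tool --pt "0.04 0.07 -0.05 0 0 0 85" --pt "0.08 0.14 -0.1 0 0 0 85" --pt "0.12 0.21 -0.15 0 0 0 85" --pt "0.16 0.28 -0.2 0 0 0 85" --pt "0.2 0.35 -0.25 0 0 0 85" --pt "0.235 0.41 -0.3 0 0 0 85" --pt "0.235 0.412 -0.36 0 0 0 85" --pt "0.235 0.412 -0.4 0 0 0 85"

```text
clock: 1.73
eef_pos: [441.1, -142.9, 171.7]
orientation: [-0.0, 1.0, 0.025, -0.001]
wrist_force: [-0.5, -0.7, -0.1]
width: 85.0
finger_force: 0.0
```

Run:
```python
from meas import *
q=snap("scene");save(q,"s1.png",(90,60,390,260),2.6)
for t in tins(q,75,(90,140,280,250)):
    if t[1][2]<120:print("scene",*t)
o=bot.get_obs();print(o["eef_pos"],o["joints"])
```

```text
scene [144.9 164.6] [13, 10, 92] [ 460.6 -358.3]
scene [214.3 165.3] [14, 11, 107] [ 442.6 -143.1]
scene [108.1 176.2] [13, 10, 99] [ 520.5 -455.6]
scene [175.  183.7] [13, 10, 102] [ 531.1 -247.1]
scene [222.3 196.3] [19, 7, 77] [566.7 -99.5]
scene [221.7 208.1] [10, 9, 69] [610.9 -94.5]
[ 439.07189478 -142.82432965  169.34992124] [-4.06024299e-01  2.41321789e-01  1.84836232e+00  1.10350016e-05
  1.05858027e+00  1.11573916e+00]
```

View pics/s1.png

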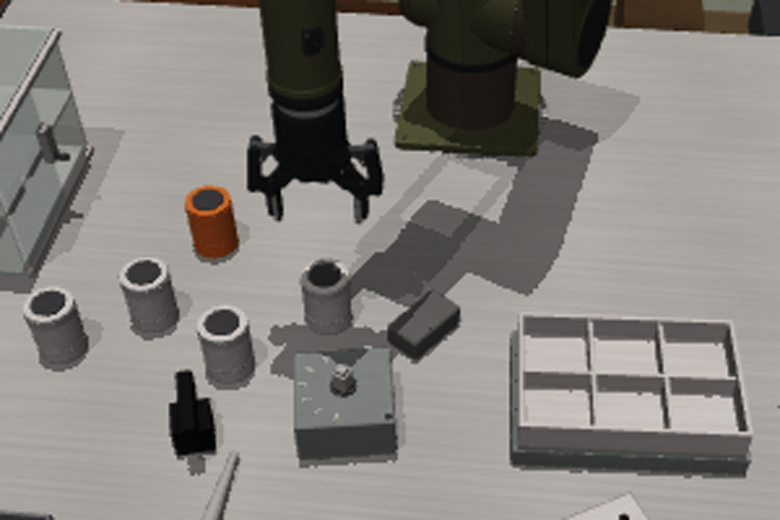

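The gripper is over the nearest tin at px (214,165), and all four tins are unmoved. I descend and grip.

Request:
servo_tool --pt "0.005 0 -0.08 0 0 0 85" --pt "0.005 0 -0.16 0 0 0 85" --pt "0.005 0 -0.23 0 0 0 85" --pt "0.005 0 -0.28 0 0 0 85" --pt "0.005 0 -0.28 0 0 0 85" --pt "0.005 0 -0.28 0 0 0 85" --pt "0.005 0 -0.28 0 0 0 54" --pt "0.005 0 -0.28 0 0 0 54"

```text
clock: 2.45
eef_pos: [444.5, -145.7, 62.9]
orientation: [0.001, 1.0, 0.023, 0.002]
wrist_force: [0.3, 0.5, 3.1]
width: 63.5
finger_force: 1.9
```

Request:
servo_tool --pt "0 0 0 0 0 0 54" --pt "0 0 0 0 0 0 54" --pt "0 0 0 0 0 0 54" --pt "0 0 0 0 0 0 54" --pt "0 0 0 0 0 0 54" --pt "0 0 0 0 0 0 54" --pt "0 0 0 0 0 0 54" --pt "0 0 0 0 0 0 54"

```text
clock: 3.12
eef_pos: [444.4, -145.4, 63.2]
orientation: [0.001, 1.0, 0.023, 0.002]
wrist_force: [-1.1, 0.5, 5.6]
width: 57.0
finger_force: 42.2
```

Request:
servo_tool --pt "0 0 0.08 0 0 0 54" --pt "0 0 0.17 0 0 0 54" --pt "0 0 0.26 0 0 0 54" --pt "0 0 0.34 0 0 0 54" --pt "0.03 0.08 0.38 0 0 0 54" --pt "0.06 0.17 0.38 0 0 0 54" --pt "0.1 0.26 0.38 0 0 0 54" --pt "0.13 0.35 0.38 0 0 0 54"

```text
clock: 3.78
eef_pos: [496.2, -3.8, 215.4]
orientation: [0.0, 1.0, 0.023, 0.002]
wrist_force: [0.9, -0.5, -1.9]
width: 57.1
finger_force: 44.3
```

Request:
servo_tool --pt "0.03 0.1 0 0 0 0 54" --pt "0.06 0.2 0 0 0 0 54" --pt "0.09 0.3 0 0 0 0 54" --pt "0.12 0.4 0 0 0 0 54" --pt "0.15 0.5 0 0 0 0 54" --pt "0.18 0.6 0 0 0 0 54" --pt "0.21 0.69 0 0 0 0 54" --pt "0.2245 0.757 0 0 0 0 54"

```text
clock: 4.45
eef_pos: [585.9, 301.6, 214.3]
orientation: [-0.001, 1.0, 0.024, 0.001]
wrist_force: [0.5, 0.6, -1.5]
width: 56.6
finger_force: 44.3
```

Request:
servo_tool --pt "0 0 -0.02 0 0 0 54" --pt "0 0 -0.06 0 0 0 54" --pt "0 0 -0.1 0 0 0 54" --pt "0 0 -0.14 0 0 0 54" --pt "0 0 -0.14 0 0 0 54" --pt "0 0 -0.14 0 0 0 54" --pt "0 0 -0.14 0 0 0 54" --pt "0 0 -0.14 0 0 0 54"

```text
clock: 5.12
eef_pos: [585.7, 297.9, 159.0]
orientation: [-0.001, 1.0, 0.023, 0.001]
wrist_force: [0.1, -0.6, -1.8]
width: 57.1
finger_force: 44.3
```

Run:
```python
from meas import *
q=snap("scene");save(q,"s2.png",(250,60,450,260),3)
o=bot.get_obs();print(o["eef_pos"],o["wrist_force"],o["width"],o["finger_force"],o["joints"])
for n in [(585.8,299.7),(504.9,296.1),(593.1,137.9),(512.2,134.3)]: print(proj(q,[*n,35]))
```

```text
[585.73689502 297.97417379 158.96434362] [-1.28993302  0.19568208 -1.49998663] 57.06887264885658 44.324514269828796 [4.06326702e-01 4.93938610e-01 1.44916188e+00 2.28274067e-05
 1.19569813e+00 1.93091713e+00]
(np.float64(359.1619579908188), np.float64(220.50014928811493))
(np.float64(356.18923641335965), np.float64(199.25513861065176))
(np.float64(302.87763768518306), np.float64(218.18778509955922))
(np.float64(302.28424853940123), np.float64(197.13012613861656))
```

View pics/s2.png

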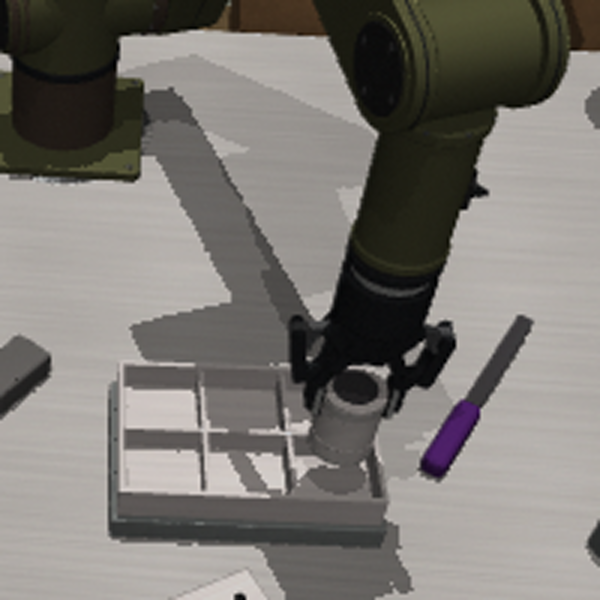

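The tin hangs upright over the far-left cell at about px (365,200). I lower it and release.

Request:
servo_tool --pt "0 0.002 -0.06 0 0 0 54" --pt "0 0.004 -0.1 0 0 0 54" --pt "0 0.004 -0.13 0 0 0 54" --pt "0 0.004 -0.145 0 0 0 54" --pt "0 0.004 -0.15 0 0 0 54" --pt "0 0.004 -0.152 0 0 0 54" --pt "0 0.004 -0.152 0 0 0 54" --pt "0 0.004 -0.152 0 0 0 54"

```text
clock: 5.83
eef_pos: [584.4, 299.1, 98.4]
orientation: [0.0, 1.0, 0.023, -0.0]
wrist_force: [-3.2, -1.5, 5.5]
width: 56.9
finger_force: 45.2
```

Request:
servo_tool --pt "0 0 0 0 0 0 72" --pt "0 0 0 0 0 0 72" --pt "0 0 0 0 0 0 72" --pt "0 0 0 0 0 0 72" --pt "0 0 0.05 0 0 0 72" --pt "0 0 0.13 0 0 0 72" --pt "0 0 0.2 0 0 0 85" --pt "0 0 0.28 0 0 0 85"

```text
clock: 6.5
eef_pos: [584.4, 299.2, 208.7]
orientation: [0.0, 1.0, 0.023, -0.001]
wrist_force: [-0.4, -0.0, -0.4]
width: 84.9
finger_force: 0.0
```

Request:
servo_tool --pt "-0.01 -0.08 0 0 0 0 85" --pt "-0.02 -0.18 0 0 0 0 85" --pt "-0.03 -0.28 0 0 0 0 85" --pt "-0.04 -0.38 0 0 0 0 85" --pt "-0.05 -0.48 0 0 0 0 85" --pt "-0.06 -0.58 0 0 0 0 85" --pt "-0.07 -0.68 0 0 0 0 85" --pt "-0.076 -0.75 0 0 0 0 85"

```text
clock: 7.17
eef_pos: [553.9, -3.7, 208.7]
orientation: [0.001, 1.0, 0.023, 0.0]
wrist_force: [0.3, 0.0, 0.1]
width: 85.0
finger_force: 0.0
```

Request:
servo_tool --pt "-0.01 -0.1 0 0 0 0 85" --pt "-0.02 -0.2 0 0 0 0 85" --pt "-0.03 -0.3 0 0 0 0 85" --pt "-0.04 -0.4 0 0 0 0 85" --pt "-0.05 -0.5 0 0 0 0 85" --pt "-0.06 -0.58 0 0 0 0 85" --pt "-0.06 -0.617 0 0 0 0 85" --pt "-0.06 -0.617 -0.08 0 0 0 85"

```text
clock: 7.83
eef_pos: [535.0, -253.7, 182.1]
orientation: [0.004, 1.0, 0.021, 0.006]
wrist_force: [1.7, -1.2, 0.5]
width: 85.0
finger_force: 0.0
```

```bash
cat > chk.py <<'E'
from meas import *
q=snap("scene")
for t in tins(q,75,(90,140,280,250)):
    if 80<t[1][2]<120:print("tin",*t)
m=cv2.cvtColor(q["pixels"],cv2.COLOR_RGB2GRAY)
for t in tins(q,110,(283,160,385,240)):
    if 60<t[1][2]<140:print("in crate",*t)
o=bot.get_obs();print(np.round(o["eef_pos"],1),np.round(o["wrist_force"],1),o["width"],o["joints"][5])
E
python3 chk.py
```

```text
tin [108.1 176.2] [13, 10, 99] [ 520.5 -455.6]
tin [174.9 183.6] [14, 10, 111] [ 530.8 -247.6]
in crate [364.1 203.2] [15, 11, 127] [583.8 299.6]
in crate [304.9 206. ] [26, 8, 123] [609.9 137.3]
[ 529.7 -249.   172.6] [-2.7  2.4 -4.8] 84.90044436282592 1.0159531525889582
```

Tin 1 is standing in its cell, upright at z = 110. Next I pick the second tin.

Request:
servo_tool --pt "0 0 -0.08 0 0 0 85" --pt "0 0 -0.16 0 0 0 85" --pt "0 0 -0.23 0 0 0 85" --pt "0 0 -0.285 0 0 0 85" --pt "0 0 -0.285 0 0 0 85" --pt "0 0 -0.285 0 0 0 54" --pt "0 0 -0.285 0 0 0 54" --pt "0 0 -0.285 0 0 0 54"

```text
clock: 8.55
eef_pos: [532.0, -247.6, 64.5]
orientation: [0.001, 1.0, 0.023, 0.002]
wrist_force: [0.3, 1.0, -1.4]
width: 56.8
finger_force: 42.9
```

Request:
servo_tool --pt "0 0 0 0 0 0 54" --pt "0 0 0 0 0 0 54" --pt "0 0 0 0 0 0 54" --pt "0 0 0 0 0 0 54" --pt "0 0 0.08 0 0 0 54" --pt "0 0 0.17 0 0 0 54" --pt "0 0 0.26 0 0 0 54" --pt "0 0 0.35 0 0 0 54"

```text
clock: 9.22
eef_pos: [529.6, -247.1, 203.8]
orientation: [-0.0, 1.0, 0.023, -0.001]
wrist_force: [1.3, -0.4, -2.3]
width: 57.3
finger_force: 43.9
```

```bash
python3 chk.py
```

```text
tin [144.9 164.6] [13, 10, 92] [ 460.6 -358.3]
tin [108.1 176.2] [13, 10, 99] [ 520.5 -455.6]
in crate [364.1 203.2] [15, 11, 127] [583.8 299.6]
in crate [304.8 206. ] [26, 8, 126] [609.8 137.1]
[ 533.6 -249.2  212. ] [ 2.7 -0.5  2.4] 56.658509154919784 1.0158052585278046
```

Request:
servo_tool --pt "0 0.07 0.02 0 0 0 54" --pt "0 0.16 0.02 0 0 0 54" --pt "-0.01 0.25 0.02 0 0 0 54" --pt "-0.02 0.34 0.02 0 0 0 54" --pt "-0.03 0.43 0.02 0 0 0 54" --pt "-0.03 0.52 0.02 0 0 0 54" --pt "-0.03 0.61 0.02 0 0 0 54" --pt "-0.03 0.69 0.02 0 0 0 54"

```text
clock: 9.93
eef_pos: [517.5, 30.6, 210.5]
orientation: [-0.0, 1.0, 0.023, -0.0]
wrist_force: [-0.1, 0.4, -2.2]
width: 57.0
finger_force: 44.2
```

Request:
servo_tool --pt "0 0.1 0 0 0 0 54" --pt "-0.01 0.2 0 0 0 0 54" --pt "-0.02 0.3 0 0 0 0 54" --pt "-0.03 0.4 0 0 0 0 54" --pt "-0.037 0.5 0 0 0 0 54" --pt "-0.037 0.58 0 0 0 0 54" --pt "-0.037 0.64 0 0 0 0 54" --pt "-0.037 0.667 0 0 0 0 54"

```text
clock: 10.6
eef_pos: [503.2, 298.8, 210.3]
orientation: [-0.001, 1.0, 0.025, 0.0]
wrist_force: [0.2, -0.1, -1.0]
width: 57.0
finger_force: 44.3
```

Request:
servo_tool --pt "0 0 -0.02 0 0 0 54" --pt "0 0 -0.06 0 0 0 54" --pt "0 0 -0.1 0 0 0 54" --pt "0 0 -0.13 0 0 0 54" --pt "0 0 -0.13 0 0 0 54" --pt "0 0 -0.13 0 0 0 54" --pt "0 0 -0.13 0 0 0 54" --pt "0 0 -0.13 0 0 0 54"

```text
clock: 11.27
eef_pos: [504.5, 295.0, 159.4]
orientation: [-0.0, 1.0, 0.023, 0.001]
wrist_force: [0.0, 0.2, -2.3]
width: 57.3
finger_force: 44.2
```

Request:
servo_tool --pt "0 0.002 -0.06 0 0 0 54" --pt "0 0.003 -0.1 0 0 0 54" --pt "0 0.003 -0.13 0 0 0 54" --pt "0 0.003 -0.143 0 0 0 54" --pt "0 0.003 -0.148 0 0 0 54" --pt "0 0.003 -0.15 0 0 0 54" --pt "0 0.003 -0.15 0 0 0 54" --pt "0 0.003 -0.15 0 0 0 54"

```text
clock: 11.93
eef_pos: [504.6, 297.1, 99.5]
orientation: [-0.001, 1.0, 0.023, 0.001]
wrist_force: [0.4, -0.5, -2.4]
width: 57.1
finger_force: 44.3
```

Request:
servo_tool --pt "0 0 0 0 0 0 72" --pt "0 0 0 0 0 0 72" --pt "0 0 0 0 0 0 72" --pt "0 0 0 0 0 0 72" --pt "0 0 0.05 0 0 0 72" --pt "0 0 0.13 0 0 0 72" --pt "0 0 0.2 0 0 0 85" --pt "0 0 0.28 0 0 0 85"

```text
clock: 12.6
eef_pos: [503.1, 296.4, 211.0]
orientation: [0.0, 1.0, 0.023, -0.001]
wrist_force: [0.6, -0.0, 0.4]
width: 84.5
finger_force: 0.0
```

```bash
python3 chk.py
```

```text
tin [144.9 164.6] [13, 10, 92] [ 460.6 -358.3]
tin [108.1 176.2] [13, 10, 99] [ 520.5 -455.6]
in crate [361.4 182.4] [14, 10, 121] [505.3 297.6]
in crate [304.3 205.9] [26, 8, 132] [609.7 135.8]
[506.7 298.2 218.5] [3.3 2.1 2.6] 85.02179493071317 1.9843142104898257
```

Request:
servo_tool --pt "0 -0.08 0 0 0 0 85" --pt "0 -0.18 0 0 0 0 85" --pt "0 -0.28 0 0 0 0 85" --pt "0 -0.38 0 0 0 0 85" --pt "-0.01 -0.48 0 0 0 0 85" --pt "-0.02 -0.58 0 0 0 0 85" --pt "-0.03 -0.68 0 0 0 0 85" --pt "-0.04 -0.77 0 0 0 0 85"

```text
clock: 13.32
eef_pos: [487.2, -13.5, 210.6]
orientation: [0.0, 1.0, 0.023, 0.0]
wrist_force: [0.7, -0.4, -0.1]
width: 85.1
finger_force: 0.0
```

Request:
servo_tool --pt "-0.01 -0.1 0 0 0 0 85" --pt "-0.02 -0.2 0 0 0 0 85" --pt "-0.03 -0.3 0 0 0 0 85" --pt "-0.04 -0.4 0 0 0 0 85" --pt "-0.05 -0.5 0 0 0 0 85" --pt "-0.06 -0.6 0 0 0 0 85" --pt "-0.07 -0.7 0 0 0 0 85" --pt "-0.071 -0.77 0 0 0 0 85"

```text
clock: 13.98
eef_pos: [458.5, -323.0, 210.6]
orientation: [0.001, 1.0, 0.022, 0.0]
wrist_force: [0.2, -0.7, 0.0]
width: 85.1
finger_force: 0.0
```

Request:
servo_tool --pt "0 -0.06 0 0 0 0 85" --pt "0 -0.1 -0.03 0 0 0 85" --pt "0 -0.1 -0.08 0 0 0 85" --pt "0 -0.1 -0.1 0 0 0 85" --pt "0 -0.1 -0.1 0 0 0 85" --pt "0 -0.1 -0.1 0 0 0 85" --pt "0 -0.1 -0.1 0 0 0 85" --pt "0 -0.1 -0.1 0 0 0 85"

```text
clock: 14.65
eef_pos: [459.9, -358.9, 171.4]
orientation: [0.001, 1.0, 0.024, 0.001]
wrist_force: [1.6, -0.4, 0.1]
width: 84.7
finger_force: 0.0
```

```bash
python3 chk.py
```

```text
tin [144.8 164.7] [14, 10, 98] [ 461.1 -358.5]
tin [108.1 176.2] [13, 10, 99] [ 520.5 -455.6]
in crate [361.4 182.2] [14, 10, 111] [504.7 297.5]
in crate [364.1 203.2] [15, 11, 127] [583.8 299.6]
in crate [304.5 206. ] [26, 8, 129] [609.7 136.4]
[ 460.  -359.1  171.5] [-0.8  0.6 -0.3] 84.9475413250075 0.7879370834960695
```

Request:
servo_tool --pt "0 0 -0.08 0 0 0 85" --pt "0 0 -0.16 0 0 0 85" --pt "0 0 -0.23 0 0 0 85" --pt "0 0 -0.27 0 0 0 85" --pt "0 0 -0.27 0 0 0 85" --pt "0 0 -0.27 0 0 0 54" --pt "0 0 -0.27 0 0 0 54" --pt "0 0 -0.27 0 0 0 54"

```text
clock: 15.37
eef_pos: [460.6, -360.2, 64.6]
orientation: [0.001, 1.0, 0.023, 0.001]
wrist_force: [0.2, 0.2, -2.1]
width: 57.1
finger_force: 43.0
```

Request:
servo_tool --pt "0 0 0 0 0 0 54" --pt "0 0 0 0 0 0 54" --pt "0 0 0 0 0 0 54" --pt "0 0 0 0 0 0 54" --pt "0 0 0.08 0 0 0 54" --pt "0 0 0.17 0 0 0 54" --pt "0 0 0.26 0 0 0 54" --pt "0 0 0.36 0 0 0 54"

```text
clock: 16.03
eef_pos: [458.1, -358.5, 207.1]
orientation: [-0.001, 1.0, 0.023, -0.001]
wrist_force: [0.6, -1.1, -3.2]
width: 57.1
finger_force: 44.3
```

Request:
servo_tool --pt "0.01 0.07 0 0 0 0 54" --pt "0.03 0.15 0 0 0 0 54" --pt "0.05 0.23 0 0 0 0 54" --pt "0.07 0.31 0 0 0 0 54" --pt "0.09 0.39 0 0 0 0 54" --pt "0.11 0.47 0 0 0 0 54" --pt "0.13 0.55 0 0 0 0 54" --pt "0.15 0.63 0 0 0 0 54"

```text
clock: 16.7
eef_pos: [518.8, -105.8, 206.6]
orientation: [0.0, 1.0, 0.023, -0.0]
wrist_force: [1.1, 0.4, -2.0]
width: 57.0
finger_force: 44.7
```

Request:
servo_tool --pt "0.03 0.09 0 0 0 0 54" --pt "0.06 0.18 0 0 0 0 54" --pt "0.09 0.27 0 0 0 0 54" --pt "0.12 0.36 0 0 0 0 54" --pt "0.15 0.45 0 0 0 0 54" --pt "0.175 0.54 0 0 0 0 54" --pt "0.182 0.59 0 0 0 0 54" --pt "0.182 0.61 0 0 0 0 54"

```text
clock: 17.37
eef_pos: [592.5, 140.2, 206.3]
orientation: [-0.001, 1.0, 0.025, 0.0]
wrist_force: [-1.4, -0.1, -3.1]
width: 57.1
finger_force: 44.5
```

Request:
servo_tool --pt "0 0 -0.02 0 0 0 54" --pt "0 0 -0.06 0 0 0 54" --pt "0 0 -0.1 0 0 0 54" --pt "0 0 -0.12 0 0 0 54" --pt "0 0 -0.12 0 0 0 54" --pt "0 0 -0.12 0 0 0 54" --pt "0 0 -0.12 0 0 0 54" --pt "0 0 -0.12 0 0 0 54"

```text
clock: 18.03
eef_pos: [592.9, 136.2, 159.6]
orientation: [-0.0, 1.0, 0.023, 0.001]
wrist_force: [0.2, 0.5, -1.7]
width: 56.5
finger_force: 44.5
```

Request:
servo_tool --pt "0 0.002 -0.06 0 0 0 54" --pt "0 0.004 -0.1 0 0 0 54" --pt "0 0.004 -0.13 0 0 0 54" --pt "0 0.004 -0.143 0 0 0 54" --pt "0 0.004 -0.148 0 0 0 54" --pt "0 0.004 -0.15 0 0 0 54" --pt "0 0.004 -0.15 0 0 0 54" --pt "0 0.004 -0.15 0 0 0 54"

```text
clock: 18.7
eef_pos: [593.0, 138.4, 99.6]
orientation: [-0.0, 1.0, 0.023, 0.001]
wrist_force: [-0.0, 0.1, -0.3]
width: 57.1
finger_force: 44.5
```

Request:
servo_tool --pt "0 0 0 0 0 0 72" --pt "0 0 0 0 0 0 72" --pt "0 0 0 0 0 0 72" --pt "0 0 0 0 0 0 72" --pt "0 0 0.05 0 0 0 72" --pt "0 0 0.13 0 0 0 72" --pt "0 0 0.2 0 0 0 85" --pt "0 0 0.28 0 0 0 85"

```text
clock: 19.37
eef_pos: [591.5, 138.2, 210.9]
orientation: [0.0, 1.0, 0.023, -0.001]
wrist_force: [0.7, 0.1, -0.9]
width: 85.1
finger_force: 0.0
```

```bash
python3 chk.py
```

```text
tin [108.1 176.2] [13, 10, 99] [ 520.5 -455.6]
in crate [361.4 182.2] [14, 10, 111] [504.7 297.5]
in crate [305.5 201.8] [15, 12, 130] [594.5 138.9]
in crate [364.1 203.2] [15, 11, 127] [583.8 299.6]
[595.5 138.9 218.6] [3.  0.7 2.9] 85.13886852284068 1.6841797885814287
```

Request:
servo_tool --pt "0 -0.08 0 0 0 0 85" --pt "-0.01 -0.18 0 0 0 0 85" --pt "-0.02 -0.28 0 0 0 0 85" --pt "-0.03 -0.38 0 0 0 0 85" --pt "-0.04 -0.48 0 0 0 0 85" --pt "-0.05 -0.58 0 0 0 0 85" --pt "-0.06 -0.68 0 0 0 0 85" --pt "-0.07 -0.78 0 0 0 0 85"

```text
clock: 20.08
eef_pos: [563.7, -175.6, 210.6]
orientation: [0.0, 1.0, 0.023, 0.0]
wrist_force: [0.6, 0.6, -0.5]
width: 84.9
finger_force: 0.0
```

Request:
servo_tool --pt "-0.02 -0.1 0 0 0 0 85" --pt "-0.04 -0.2 0 0 0 0 85" --pt "-0.06 -0.3 0 0 0 0 85" --pt "-0.08 -0.4 0 0 0 0 85" --pt "-0.1 -0.5 0 0 0 0 85" --pt "-0.11 -0.59 0 0 0 0 85" --pt "-0.111 -0.66 0 0 0 0 85" --pt "-0.111 -0.7065 0 0 0 0 85"

```text
clock: 20.75
eef_pos: [518.8, -460.2, 210.2]
orientation: [0.001, 1.0, 0.022, 0.0]
wrist_force: [-0.8, -0.4, 0.3]
width: 84.9
finger_force: 0.0
```

Request:
servo_tool --pt "0 0 -0.05 0 0 0 85" --pt "0 0 -0.1 0 0 0 85" --pt "0 0 -0.1 0 0 0 85" --pt "0 0 -0.1 0 0 0 85" --pt "0 0 -0.1 0 0 0 85" --pt "0 0 -0.1 0 0 0 85" --pt "0 0 -0.1 0 0 0 85" --pt "0 0 -0.1 0 0 0 85"

```text
clock: 21.42
eef_pos: [520.3, -456.5, 171.9]
orientation: [0.001, 1.0, 0.024, 0.001]
wrist_force: [-0.4, -0.6, -0.2]
width: 85.2
finger_force: 0.0
```

```bash
python3 chk.py
```

```text
tin [108.  176.4] [15, 10, 110] [ 521.4 -455.6]
in crate [361.3 182.2] [14, 10, 112] [504.6 297.4]
in crate [305.5 201.6] [14, 12, 126] [593.9 138.7]
in crate [364.1 203.2] [15, 11, 127] [583.8 299.6]
[ 520.1 -456.4  171.6] [ 0.  -0.3  0.6] 85.40211474895403 0.7425921574482235
```

Request:
servo_tool --pt "0 0 -0.08 0 0 0 85" --pt "0 0 -0.16 0 0 0 85" --pt "0 0 -0.23 0 0 0 85" --pt "0 0 -0.27 0 0 0 85" --pt "0 0 -0.27 0 0 0 85" --pt "0 0 -0.27 0 0 0 54" --pt "0 0 -0.27 0 0 0 54" --pt "0 0 -0.27 0 0 0 54"

```text
clock: 22.13
eef_pos: [521.0, -457.5, 65.0]
orientation: [0.002, 1.0, 0.023, 0.002]
wrist_force: [-0.2, 0.1, -0.9]
width: 56.8
finger_force: 42.8
```

Request:
servo_tool --pt "0 0 0 0 0 0 54" --pt "0 0 0 0 0 0 54" --pt "0 0 0 0 0 0 54" --pt "0 0 0 0 0 0 54" --pt "0 0 0.08 0 0 0 54" --pt "0 0 0.17 0 0 0 54" --pt "0 0 0.26 0 0 0 54" --pt "0 0 0.36 0 0 0 54"

```text
clock: 22.8
eef_pos: [518.6, -455.4, 206.7]
orientation: [-0.001, 1.0, 0.023, -0.001]
wrist_force: [1.0, -0.7, -1.6]
width: 56.7
finger_force: 43.6
```

Request:
servo_tool --pt "0 0.07 0 0 0 0 54" --pt "0 0.16 0 0 0 0 54" --pt "0 0.25 0 0 0 0 54" --pt "0 0.34 0 0 0 0 54" --pt "0 0.43 0 0 0 0 54" --pt "0 0.52 0 0 0 0 54" --pt "0 0.61 0 0 0 0 54" --pt "-0.01 0.7 0 0 0 0 54"

```text
clock: 23.47
eef_pos: [515.6, -174.7, 206.7]
orientation: [0.0, 1.0, 0.023, 0.0]
wrist_force: [0.5, 0.3, -2.3]
width: 57.0
finger_force: 43.8
```

Request:
servo_tool --pt "-0.01 0.1 0 0 0 0 54" --pt "-0.01 0.2 0 0 0 0 54" --pt "-0.01 0.3 0 0 0 0 54" --pt "-0.01 0.4 0 0 0 0 54" --pt "-0.01 0.5 0 0 0 0 54" --pt "-0.01 0.6 0 0 0 0 54" --pt "-0.01 0.7 0 0 0 0 54" --pt "-0.01 0.776 0 0 0 0 54"

```text
clock: 24.13
eef_pos: [510.8, 137.0, 206.7]
orientation: [-0.0, 1.0, 0.024, 0.0]
wrist_force: [0.4, 0.0, -1.7]
width: 57.0
finger_force: 43.8
```

Request:
servo_tool --pt "0 0 -0.02 0 0 0 54" --pt "0 0 -0.06 0 0 0 54" --pt "0 0 -0.1 0 0 0 54" --pt "0 0 -0.12 0 0 0 54" --pt "0 0 -0.12 0 0 0 54" --pt "0 0 -0.12 0 0 0 54" --pt "0 0 -0.12 0 0 0 54" --pt "0 0 -0.12 0 0 0 54"

```text
clock: 24.8
eef_pos: [512.5, 133.8, 159.4]
orientation: [-0.0, 1.0, 0.023, 0.001]
wrist_force: [0.1, -0.3, -2.4]
width: 56.9
finger_force: 43.8
```

Request:
servo_tool --pt "0 0.002 -0.06 0 0 0 54" --pt "0 0.002 -0.1 0 0 0 54" --pt "0 0.002 -0.13 0 0 0 54" --pt "0 0.002 -0.143 0 0 0 54" --pt "0 0.002 -0.148 0 0 0 54" --pt "0 0.002 -0.149 0 0 0 54" --pt "0 0.002 -0.149 0 0 0 54" --pt "0 0.002 -0.149 0 0 0 54"

```text
clock: 25.47
eef_pos: [512.6, 134.9, 99.8]
orientation: [-0.0, 1.0, 0.023, 0.001]
wrist_force: [0.3, 0.3, 0.6]
width: 56.9
finger_force: 43.7
```

Request:
servo_tool --pt "0 0 0 0 0 0 72" --pt "0 0 0 0 0 0 72" --pt "0 0 0 0 0 0 72" --pt "0 0 0 0 0 0 72" --pt "0 0 0.05 0 0 0 72" --pt "0 0 0.13 0 0 0 72" --pt "0 0 0.2 0 0 0 60" --pt "0 0 0.28 0 0 0 60"

```text
clock: 26.13
eef_pos: [510.9, 134.7, 211.4]
orientation: [0.0, 1.0, 0.023, -0.001]
wrist_force: [0.4, 0.4, -0.5]
width: 60.3
finger_force: 0.0
```

Request:
servo_tool --pt "0 -0.08 0 0 0 0 50" --pt "0 -0.16 0 0 0 0 50" --pt "0 -0.24 0 0 0 0 50" --pt "0 -0.32 0 0 0 0 50" --pt "0 -0.4 0 0 0 0 50" --pt "0 -0.45 0 0 0 0 50" --pt "0 -0.5 0 0 0 0 50" --pt "0 -0.5 0 0 0 0 50"

```text
clock: 26.8
eef_pos: [511.9, -68.5, 211.0]
orientation: [0.001, 1.0, 0.022, 0.0]
wrist_force: [-0.1, -0.5, 0.4]
width: 49.7
finger_force: 0.0
```

```bash
python3 chk.py
python3 - <<'E'
from meas import *
s=snap("top");q=snap("scene")
k=6
def mk(a,b):
    x0,y0,x1,y1=b;return cv2.resize(cv2.cvtColor(a["pixels"],cv2.COLOR_RGB2BGR)[y0:y1,x0:x1],None,fx=k,fy=k,interpolation=cv2.INTER_CUBIC)
A=mk(q,(145,190,230,240));B=mk(s,(280,138,355,182));
C=np.zeros((590,512,3),np.uint8);C[:300,:510]=A;C[310:574,:450]=B
cv2.imwrite("pics/knob.png",C)
E
```

```text
in crate [286.7 163.7] [9, 10, 64] [449.8  79.8]
in crate [304.8 180.4] [14, 10, 110] [513.3 135.2]
in crate [361.3 182.2] [14, 10, 112] [504.6 297.4]
in crate [305.5 201.7] [14, 11, 125] [594.1 138.7]
in crate [364.1 203.2] [15, 11, 127] [583.8 299.6]
[511.7 -66.7 210.9] [ 0.5 -0.2  0.1] 50.00072060917343 1.3160548652438455
```

View pics/knob.png

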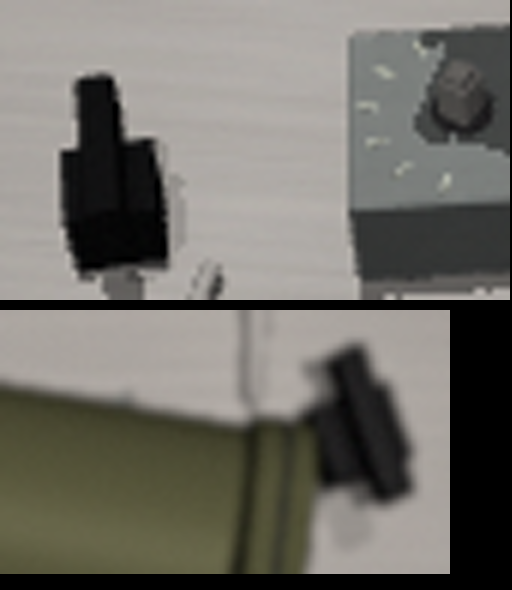

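All four tins stand in the corner cells at the z = 110 rays, and the knob is unmoved at scene px (164,218). I stretch the dark range to read its bar edges.

Run:
```python
from meas import *
s=snap("top");q=snap("scene")
k=12
def mk(a,b):
    x0,y0,x1,y1=b;im=cv2.cvtColor(a["pixels"],cv2.COLOR_RGB2BGR)[y0:y1,x0:x1].astype(float)
    im=np.clip((im/255)**0.35*330-60,0,255).astype(np.uint8)
    return cv2.resize(im,None,fx=k,fy=k,interpolation=cv2.INTER_CUBIC)
C=np.zeros((570,760,3),np.uint8);A=mk(q,(150,198,180,244));B=mk(s,(325,138,357,174))
C[:A.shape[0],:A.shape[1]]=A;C[:B.shape[0],370:370+B.shape[1]]=B
cv2.imwrite("pics/knob2.png",C)
```

```text
(no output)
```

View pics/knob2.png

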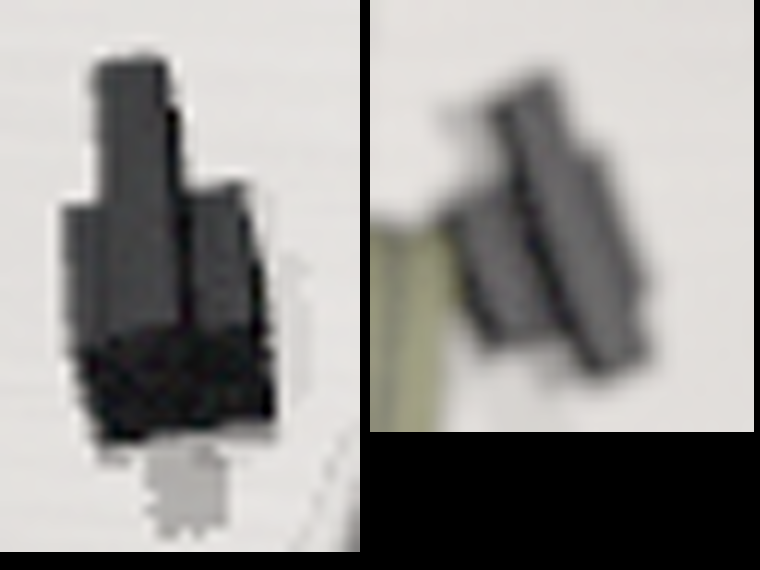

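Run:
```python
from h import *
s=snap("top");q=snap("scene")
f=lambda p,ox,oy,mx:((p[0]-mx+.5)/12-.5+ox,(p[1]+.5)/12-.5+oy)
for n,a,P,ox,oy,mx in(("scene",q,((97,62),(166,57),(182,325),(104,335)),150,198,0),("top",s,((500,106),(548,76),(645,352),(595,372)),325,138,370)):
    W=np.array([ray(a,*f(p,ox,oy,mx),70)[:2] for p in P]);d=(W[2]+W[3]-W[0]-W[1])/2
    print(n,W.round(1).tolist(),W.mean(0).round(1),np.linalg.norm(d).round(1),"yaw",np.degrees(np.arctan2(d[1],d[0])).round(1))
    if n=="top": 
        H=np.array([ray(a,*f(p,ox,oy,mx),40)[:2] for p in((450,212),(490,345),(603,152))]);print("hub corners",H.round(1))
    else:
        H=np.array([ray(a,*f(p,ox,oy,mx),40)[:2] for p in((62,205),(243,185))]);print("hub back corners",H.round(1))
```

```text
scene [[604.9, -282.0], [601.7, -266.0], [680.6, -242.9], [685.1, -260.0]] [ 643.1 -262.7] 82.7 yaw 15.8
hub back corners [[ 625.7 -290.7]
 [ 615.4 -248.6]]
top [[669.4, -245.0], [676.9, -257.8], [603.9, -278.7], [599.2, -265.6]] [ 637.3 -261.8] 74.6 yaw -163.8
hub corners [[ 648.2 -236.7]
 [ 612.2 -245.4]
 [ 662.9 -277.8]]
```

The bar yaw is 15.9° in both views, and the knob centre is about (640.5,-262). I move above it with the fingers across the bar.

Request:
servo_tool --pt "0.05 -0.08 0 0 0 0.06 45" --pt "0.1 -0.16 0 0 0 0.12 45" --pt "0.15 -0.24 0 0 0 0.18 45" --pt "0.2 -0.32 0 0 0 0.24 45" --pt "0.25 -0.4 0 0 0 0.296 45" --pt "0.3 -0.46 0 0 0 0.296 45" --pt "0.322 -0.489 0 0 0 0.296 45" --pt "0.322 -0.489 0 0 0 0.296 45"

```text
clock: 27.82
eef_pos: [643.0, -263.2, 210.1]
orientation: [0.001, 0.99, 0.139, 0.001]
wrist_force: [-0.4, 0.2, -0.3]
width: 44.9
finger_force: 0.0
```

Request:
servo_tool --pt "0 0 -0.08 0 0 0 45" --pt "0 0 -0.16 0 0 0 45" --pt "0 0 -0.22 0 0 0 45" --pt "0 0 -0.22 0 0 0 45" --pt "0 0 -0.22 0 0 0 45" --pt "0 0 -0.22 0 0 0 45" --pt "0 0 -0.22 0 0 0 45" --pt "0 0 -0.22 0 0 0 45"

```text
clock: 28.48
eef_pos: [641.8, -261.0, 125.4]
orientation: [0.001, 0.99, 0.139, 0.002]
wrist_force: [-0.6, -0.2, -0.1]
width: 45.0
finger_force: 0.0
```

Run:
```python
from h import *
q=snap("scene");s=snap("top");o=bot.get_obs();print(np.round(o["eef_pos"],1),o["orientation"],o["width"],o["joints"][[0,5]] if hasattr(o["joints"],"shape") else o["joints"])
k=10
A=cv2.resize(cv2.cvtColor(q["pixels"],cv2.COLOR_RGB2BGR)[180:238,140:190],None,fx=k,fy=k,interpolation=cv2.INTER_CUBIC)
A=np.clip((A/255.)**0.5*290-30,0,255).astype(np.uint8);cv2.imwrite("pics/g1.png",A)
```

```text
[ 641.3 -261.   124.8] [8.52964984e-04 9.90276867e-01 1.39101969e-01 1.28138194e-03] 44.95499587054225 [-0.44754609  0.84414115]
```

View pics/g1.png

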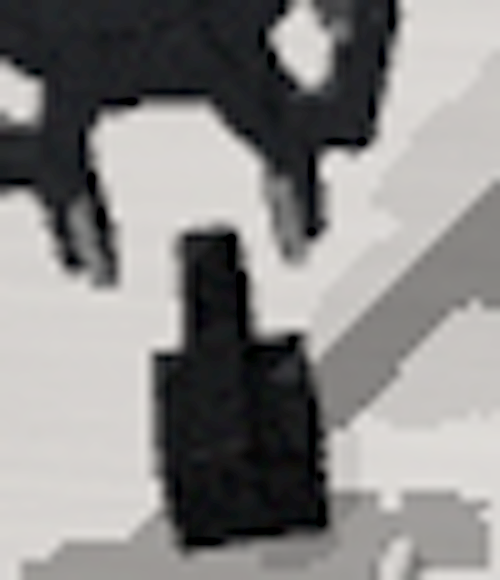

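The fingers straddle the bar at px (160,200) symmetrically. I descend and grip.

Request:
servo_tool --pt "0 0 -0.06 0 0 0 45" --pt "0 0 -0.11 0 0 0 45" --pt "0 0 -0.14 0 0 0 45" --pt "0 0 -0.147 0 0 0 45" --pt "0 0 -0.147 0 0 0 45" --pt "0 0 -0.147 0 0 0 12" --pt "0 0 -0.147 0 0 0 12" --pt "0 0 -0.147 0 0 0 12"

```text
clock: 29.25
eef_pos: [641.4, -261.3, 65.4]
orientation: [0.001, 0.99, 0.139, 0.001]
wrist_force: [0.1, 0.5, -1.4]
width: 17.4
finger_force: 43.5
```

Request:
servo_tool --pt "0 0 0 0 0 0 12" --pt "0 0 0 0 0 0 12" --pt "0 0 0 0 0 0 12" --pt "0 0 0 0 0 0 12" --pt "0 0 0 0 0 0 12" --pt "0 0 0 0 0 0 12" --pt "0 0 0 0 0 0 12" --pt "0 0 0 0 0 0 12"

```text
clock: 29.92
eef_pos: [641.2, -261.1, 65.1]
orientation: [0.001, 0.99, 0.139, 0.001]
wrist_force: [-0.1, -0.7, 5.4]
width: 17.2
finger_force: 44.6
```

Request:
servo_tool --pt "0 0 0.06 0 0 0 12" --pt "0 0 0.15 0 0 0 12" --pt "0 0 0.24 0 0 0 12" --pt "0 0 0.32 0 0 0 12" --pt "0 0 0.35 0 0 0 12" --pt "0 0 0.35 0 0 0 12" --pt "0 0 0.35 0 0 0 12" --pt "0 0 0.35 0 0 0 12"

```text
clock: 30.58
eef_pos: [638.8, -260.0, 201.2]
orientation: [-0.001, 0.99, 0.139, -0.002]
wrist_force: [0.2, -0.2, -2.3]
width: 17.3
finger_force: 43.6
```

Request:
servo_tool --pt "0 0.05 0 0 0 0.12 12" --pt "-0.02 0.1 0 0 0 0.24 12" --pt "-0.04 0.15 0 0 0 0.36 12" --pt "-0.06 0.2 0 0 0 0.48 12" --pt "-0.08 0.25 0 0 0 0.6 12" --pt "-0.1 0.3 0 0 0 0.72 12" --pt "-0.111 0.35 0 0 0 0.84 12" --pt "-0.111 0.409 0 0 0 0.96 12"

```text
clock: 31.25
eef_pos: [592.9, -96.3, 200.8]
orientation: [-0.002, 0.869, 0.496, -0.003]
wrist_force: [0.5, 0.3, -1.4]
width: 17.5
finger_force: 43.6
```

Request:
servo_tool --pt "0 0 0 0 0 0.12 12" --pt "0 0 0 0 0 0.24 12" --pt "0 0 0 0 0 0.36 12" --pt "0 0 -0.02 0 0 0.48 12" --pt "0 0 -0.04 0 0 0.6 12" --pt "0 0 -0.06 0 0 0.69 12" --pt "0 0 -0.06 0 0 0.73 12" --pt "0 0 -0.06 0 0 0.73 12"

```text
clock: 31.92
eef_pos: [593.7, -96.6, 176.4]
orientation: [-0.003, 0.694, 0.72, -0.002]
wrist_force: [-0.8, 0.7, -1.6]
width: 17.3
finger_force: 43.5
```

Run:
```python
from h import *
q=snap("scene");o=bot.get_obs();print(np.round(o["eef_pos"],1),o["orientation"],o["width"],o["joints"][5],o["ft_torque"],o["wrist_force"])
p=o["eef_pos"];print("expect hub corners z",[np.round(proj(q,[p[0]+a,p[1]+b,p[2]-65+z]),1).tolist() for z in(0,40) for a,b in((22,-22),(22,22))])
print("bar",[np.round(proj(q,[p[0]+9,p[1]+b,p[2]-65+z]),1).tolist() for z in(40,70) for b in(-42,42)],"tip",proj(q,[596.8,-97.5,90]))
A=cv2.resize(cv2.cvtColor(q["pixels"],cv2.COLOR_RGB2BGR)[160:220,190:255],None,fx=10,fy=10,interpolation=cv2.INTER_CUBIC)
A=np.clip((A/255.)**0.45*300-40,0,255).astype(np.uint8);cv2.imwrite("pics/g2.png",A[:590])
```

```text
[594.3 -96.7 177.2] [-0.00246881  0.69472859  0.71926625 -0.00146774] 17.424461415675033 -0.2662068464840515 [-0.00803181  0.00879449  0.01272287] [-0.39286518 -0.3745051  -2.31851492]
expect hub corners z [[211.9, 200.4], [227.7, 201.5], [210.8, 190.7], [227.0, 191.9]]
bar [[204.3, 186.6], [235.0, 188.8], [203.3, 179.0], [234.6, 181.2]] tip (np.float64(221.0896235417738), np.float64(200.8086898360446))
```

View pics/g2.png

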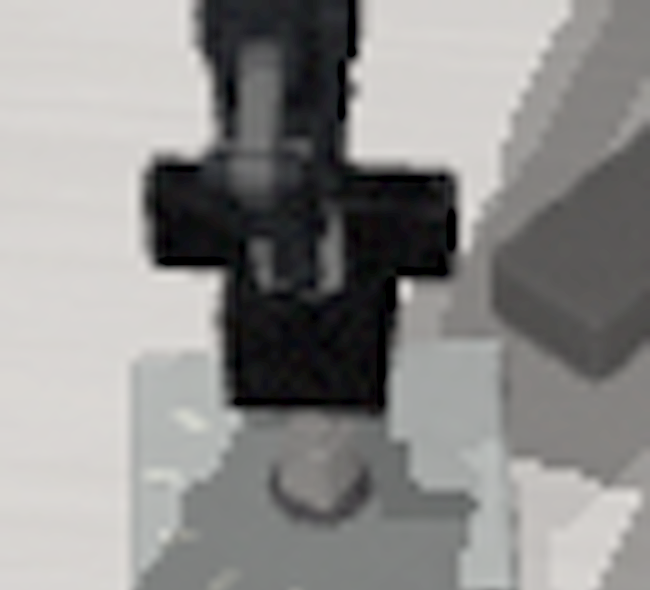

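The knob hangs square over the shaft. Its bar centre is at px (220,181) against a predicted (219,181), and the shaft foot is at (221.7,209). I correct x by +2.5 mm and y by -1.2 mm and lower gently.

Request:
servo_tool --pt "0.006 -0.003 -0.02 0 0 0 12" --pt "0.006 -0.003 -0.04 0 0 0 12" --pt "0.006 -0.003 -0.05 0 0 0 12" --pt "0.006 -0.003 -0.055 0 0 0 12" --pt "0.006 -0.003 -0.06 0 0 0 12" --pt "0.006 -0.003 -0.065 0 0 0 12" --pt "0.006 -0.003 -0.065 0 0 0 12" --pt "0.006 -0.003 -0.065 0 0 0 12"

```text
clock: 32.63
eef_pos: [598.5, -98.3, 154.3]
orientation: [0.0, 0.694, 0.72, 0.0]
wrist_force: [-0.4, -1.1, -1.7]
width: 17.7
finger_force: 43.6
```

Request:
servo_tool --pt "-0.004 0.001 -0.003 0 0 0 12" --pt "-0.004 0.001 -0.006 0 0 0 12" --pt "-0.004 0.001 -0.009 0 0 0 12" --pt "-0.004 0.001 -0.012 0 0 0 12" --pt "-0.004 0.001 -0.015 0 0 0 12" --pt "-0.004 0.001 -0.015 0 0 0 12" --pt "-0.004 0.001 -0.015 0 0 0 12" --pt "-0.004 0.001 -0.015 0 0 0 12"

```text
clock: 33.3
eef_pos: [597.0, -98.0, 148.7]
orientation: [0.0, 0.694, 0.72, 0.0]
wrist_force: [-2.1, 0.0, 4.6]
width: 17.4
finger_force: 44.5
```

The tip is inside the bore and the knob rests on the shoulder, with its bottom at about 84. I turn it clockwise under a light press until it drops.

Request:
servo_tool --pt "0 0 -0.003 0 0 -0.04 12" --pt "0 0 -0.005 0 0 -0.08 12" --pt "0 0 -0.006 0 0 -0.12 12" --pt "0 0 -0.006 0 0 -0.16 12" --pt "0 0 -0.006 0 0 -0.2 12" --pt "0 0 -0.006 0 0 -0.24 12" --pt "0 0 -0.006 0 0 -0.28 12" --pt "0 0 -0.006 0 0 -0.3 12"

```text
clock: 33.97
eef_pos: [597.1, -97.3, 148.1]
orientation: [0.0, 0.775, 0.632, 0.001]
wrist_force: [-4.1, 1.5, 14.6]
width: 17.4
finger_force: 45.9
```

Request:
servo_tool --pt "0 0 0 0 0 -0.04 12" --pt "0 0 0 0 0 -0.08 12" --pt "0 0 0 0 0 -0.12 12" --pt "0 0 0 0 0 -0.16 12" --pt "0 0 0 0 0 -0.2 12" --pt "0 0 0 0 0 -0.24 12" --pt "0 0 0 0 0 -0.28 12" --pt "0 0 0 0 0 -0.3 12"

```text
clock: 34.63
eef_pos: [597.7, -96.8, 147.7]
orientation: [0.0, 0.844, 0.537, 0.002]
wrist_force: [-2.6, 3.6, 10.1]
width: 16.9
finger_force: 45.3
```

```bash
python3 -c "
from station import bot
o=bot.get_obs();print(o['eef_pos'],o['wrist_force'],o['ft_torque'])"
```

```text
[597.66421961 -96.83866747 147.68115691] [-2.61138496  3.62672714 10.11734423] [0.88171254 0.29825562 0.04629402]
```

Request:
servo_tool --pt "0 0 0 0 0 -0.04 12" --pt "0 0 0 0 0 -0.08 12" --pt "0 0 0 0 0 -0.12 12" --pt "0 0 0 0 0 -0.16 12" --pt "0 0 0 0 0 -0.2 12" --pt "0 0 0 0 0 -0.24 12" --pt "0 0 0 0 0 -0.28 12" --pt "0 0 0 0 0 -0.3 12"

```text
clock: 35.3
eef_pos: [597.2, -97.5, 145.3]
orientation: [-0.0, 0.901, 0.434, 0.0]
wrist_force: [0.2, 1.4, -0.8]
width: 17.2
finger_force: 43.6
```

Run:
```python
from h import *
o=bot.get_obs();print(o['eef_pos'],o['wrist_force'],o['ft_torque'])
q=snap("scene")
A=cv2.resize(cv2.cvtColor(q["pixels"],cv2.COLOR_RGB2BGR)[165:235,190:255],None,fx=8,fy=8,interpolation=cv2.INTER_CUBIC)
A=np.clip((A/255.)**0.45*300-40,0,255).astype(np.uint8);cv2.imwrite("pics/g3.png",A)
```

```text
[597.23693634 -97.52394985 145.33719919] [ 0.1504621   1.37836872 -0.79033794] [ 0.36547069 -0.17099345 -0.00813593]
```

View pics/g3.png

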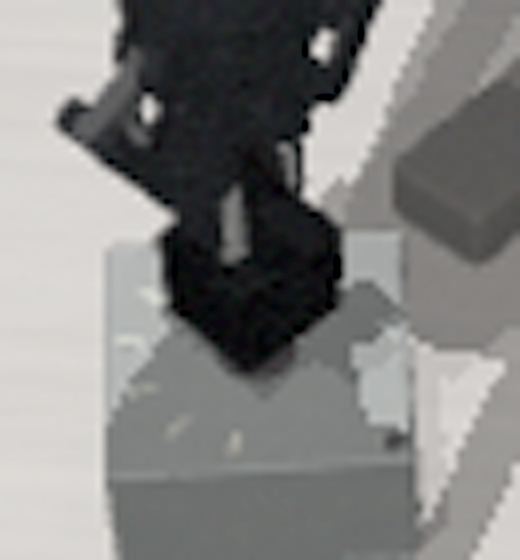

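The vertical force fell to zero and z is following down, so the bore lines up with the shaft at bar yaw about 51°. I lower it fully.

Request:
servo_tool --pt "0 0 -0.008 0 0 0 12" --pt "0 0 -0.016 0 0 0 12" --pt "0 0 -0.024 0 0 0 12" --pt "0 0 -0.032 0 0 0 12" --pt "0 0 -0.038 0 0 0 12" --pt "0 0 -0.044 0 0 0 12" --pt "0 0 -0.048 0 0 0 12" --pt "0 0 -0.05 0 0 0 12"

```text
clock: 36.02
eef_pos: [597.3, -97.6, 125.6]
orientation: [-0.0, 0.901, 0.435, 0.001]
wrist_force: [2.8, 3.6, 1.1]
width: 17.2
finger_force: 43.9
```

```bash
python3 -c "
from station import bot
o=bot.get_obs();print(o['eef_pos'],o['wrist_force'],o['ft_torque'],o['joints'][5])"
```

```text
[597.34635294 -97.64944146 125.64667056] [2.77128373 3.5665097  1.07198296] [ 0.75287802 -0.57102423  0.00412341] 0.4388205829279948
```

Request:
servo_tool --pt "0 0 -0.002 0 0 -0.12 12" --pt "0 0 -0.003 0 0 -0.24 12" --pt "0 0 -0.003 0 0 -0.36 12" --pt "0 0 -0.003 0 0 -0.48 12" --pt "0 0 -0.003 0 0 -0.6 12" --pt "0 0 -0.003 0 0 -0.72 12" --pt "0 0 -0.003 0 0 -0.84 12" --pt "0 0 -0.003 0 0 -0.96 12"

```text
clock: 36.68
eef_pos: [599.0, -97.6, 125.2]
orientation: [0.0, 0.998, 0.07, 0.002]
wrist_force: [6.9, 5.1, -1.2]
width: 17.2
finger_force: 43.7
```

```bash
cat > st.py <<'E'
from station import bot
import numpy as np
o=bot.get_obs();w,x,y,z=o['orientation'];print(np.round(o['eef_pos'],1),np.round(o['wrist_force'],1),np.round(o['ft_torque'],3),o['joints'][5],"bar yaw",2*np.degrees(np.arctan2(y,x)))
E
python3 st.py
```

```text
[599.  -97.6 125.2] [ 6.9  5.1 -1.2] [ 0.906 -1.113  0.107] 1.1972229921501805 bar yaw 8.07729601077945
```

Request:
servo_tool --pt "0 0 0 0 0 -0.12 12" --pt "0 0 0 0 0 -0.24 12" --pt "0 0 0 0 0 -0.36 12" --pt "0 0 0 0 0 -0.48 12" --pt "0 0 0 0 0 -0.6 12" --pt "0 0 0 0 0 -0.7 12" --pt "0 0 0 0 0 -0.8 12" --pt "0 0 0 0 0 -0.8 12"

```text
clock: 37.35
eef_pos: [599.1, -97.9, 125.2]
orientation: [-0.0, 0.971, -0.241, 0.002]
wrist_force: [5.3, 3.1, -0.2]
width: 17.2
finger_force: 43.7
```

```bash
python3 st.py
```

```text
[599.1 -97.9 125.2] [ 5.3  3.1 -0.2] [ 0.704 -1.102  0.016] 1.8242755363793821 bar yaw -27.84575120036315
```

Request:
servo_tool --pt "0.002 0.001 0 0 0 -0.06 12" --pt "0.002 0.001 0 0 0 -0.12 12" --pt "0.002 0.001 0 0 0 -0.18 12" --pt "0.002 0.001 0 0 0 -0.24 12" --pt "0.002 0.001 0 0 0 -0.3 12" --pt "0.002 0.001 0 0 0 -0.36 12" --pt "0.002 0.001 0 0 0 -0.42 12" --pt "0.002 0.001 0 0 0 -0.48 12"

```text
clock: 38.02
eef_pos: [599.3, -98.0, 125.2]
orientation: [-0.0, 0.909, -0.418, 0.002]
wrist_force: [3.8, 2.8, 0.2]
width: 17.2
finger_force: 43.9
```

```bash
python3 st.py
```

```text
[599.3 -98.  125.2] [3.8 2.8 0.2] [ 0.5   -0.848  0.109] 2.2012139082891284 bar yaw -49.380986236800474
```

Request:
servo_tool --pt "0 0 0 0 0 -0.03 12" --pt "0 0 0 0 0 -0.06 12" --pt "0 0 0 0 0 -0.09 12" --pt "0 0 0 0 0 -0.12 12" --pt "0 0 0 0 0 -0.12 12" --pt "0 0 0 0 0 -0.12 12" --pt "0 0 0 0 0 -0.12 12" --pt "0 0 0 0 0 -0.12 12"

```text
clock: 38.68
eef_pos: [599.2, -98.1, 125.2]
orientation: [-0.0, 0.888, -0.459, 0.002]
wrist_force: [4.7, 2.1, 1.2]
width: 17.2
finger_force: 43.8
```

```bash
python3 st.py
```

```text
[599.2 -98.1 125.2] [4.7 2.1 1.2] [ 0.381 -1.012  0.019] 2.2928741863367397 bar yaw -54.63651406490723
```

Request:
servo_tool --pt "0 0 0 0 0 -0.03 12" --pt "0 0 0 0 0 -0.06 12" --pt "0 0 0 0 0 -0.09 12" --pt "0 0 0 0 0 -0.12 12" --pt "0 0 0 0 0 -0.15 12" --pt "0 0 0 0 0 -0.15 12" --pt "0 0 0 0 0 -0.15 12" --pt "0 0 0 0 0 -0.15 12"

```text
clock: 39.35
eef_pos: [599.2, -98.1, 125.1]
orientation: [-0.0, 0.86, -0.51, 0.002]
wrist_force: [4.0, 2.2, 0.8]
width: 17.4
finger_force: 44.1
```

```bash
python3 st.py
```

```text
[599.2 -98.1 125.1] [4.  2.2 0.8] [ 0.392 -0.971  0.597] 2.40959179554737 bar yaw -61.297498259289895
```

Request:
servo_tool --pt "0 0 0 0 0 -0.03 12" --pt "0 0 0 0 0 -0.06 12" --pt "0 0 0 0 0 -0.09 12" --pt "0 0 0 0 0 -0.12 12" --pt "0 0 0 0 0 -0.12 12" --pt "0 0 0 0 0 -0.12 12" --pt "0 0 0 0 0 -0.12 12" --pt "0 0 0 0 0 -0.12 12"

```text
clock: 40.02
eef_pos: [599.2, -98.2, 125.1]
orientation: [0.0, 0.836, -0.549, 0.002]
wrist_force: [5.2, 2.4, 0.6]
width: 17.3
finger_force: 47.5
```

```bash
python3 st.py
```

```text
[599.2 -98.2 125.1] [5.2 2.4 0.6] [ 0.303 -0.982  1.225] 2.502648690393114 bar yaw -66.59751427357742
```

Torque holds at 0.6 and then 1.2 N m, against about 0.06 while turning, so the end stop is reached. I relax a little within the play, open, and rise.

Request:
servo_tool --pt "0 0 0 0 0 0.04 12" --pt "0 0 0 0 0 0.08 12" --pt "0 0 0 0 0 0.12 12" --pt "0 0 0 0 0 0.16 12" --pt "0 0 0 0 0 0.16 25" --pt "0 0 0 0 0 0.16 45" --pt "0 0 0 0 0 0.16 45" --pt "0 0 0 0 0 0.16 45"

```text
clock: 40.68
eef_pos: [596.5, -97.8, 124.0]
orientation: [0.001, 0.868, -0.497, -0.001]
wrist_force: [0.2, -0.3, 0.3]
width: 45.0
finger_force: 0.0
```

Request:
servo_tool --pt "0 0 0 0 0 0 45" --pt "0 0 0.03 0 0 0 45" --pt "0 0 0.08 0 0 0 45" --pt "0 0 0.16 0 0 0 45" --pt "0 0 0.25 0 0 0 45" --pt "0 0 0.3 0 0 0 45" --pt "-0.08 0 0.35 0 0 0 45" --pt "-0.16 0 0.4 0 0 0 45"

```text
clock: 41.35
eef_pos: [534.0, -97.8, 285.3]
orientation: [0.0, 0.868, -0.497, 0.0]
wrist_force: [0.3, -0.7, 0.6]
width: 44.9
finger_force: 0.0
```

Request:
servo_tool --pt "-0.08 0 0 0 0 0 45" --pt "-0.16 0 0 0 0 0 45" --pt "-0.24 0 0 0 0 0 45" --pt "-0.24 0 0 0 0 0 45" --pt "-0.24 0 0 0 0 0 45" --pt "-0.24 0 0 0 0 0 45" --pt "-0.24 0 0 0 0 0 45" --pt "-0.24 0 0 0 0 0 45"

```text
clock: 42.02
eef_pos: [438.9, -97.8, 284.5]
orientation: [-0.0, 0.868, -0.497, 0.0]
wrist_force: [0.9, -0.6, 0.9]
width: 44.9
finger_force: 0.0
```

```bash
python3 chk.py
python3 - <<'E'
from h import *
q=snap("scene");save(q,"fin.png",(80,140,400,330),2.4)
for z in(60,130): print(z,proj(q,[597,-97.5,z]))
E
```

```text
in crate [304.8 180.4] [14, 10, 110] [513.3 135.2]
in crate [361.3 182.2] [14, 10, 112] [504.6 297.4]
in crate [302.4 204.3] [14, 12, 127] [604.3 130.6]
in crate [364.1 203.2] [15, 11, 127] [583.8 299.6]
[438.8 -97.7 284.3] [ 0.4  0.3 -0.5] 45.089244961510225 2.2977973224110473
60 (np.float64(221.70971297015447), np.float64(207.62510541329584))
130 (np.float64(220.19989515834408), np.float64(191.43625894418878))
```

View pics/fin.png

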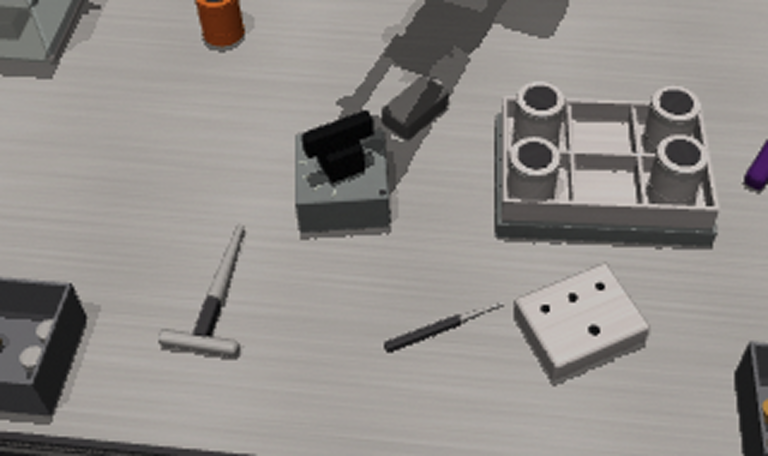

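The final view shows the knob down on the timer at px (221,200) and four tins in the corner cells. The near-left tin at (302,204) has shifted about 12 mm since it was placed, so I check its height with both views.

Run:
```python
from meas import *
s=snap("top");q=snap("scene")
for n,a,r in(("top",s,(140,150,240,230)),("scene",q,(283,160,385,240))):
    for t in tins(a,110,r):
        if t[1][2]>50: print(n,*t)
x0,y0,x1,y1=285,165,325,225
A=cv2.resize(cv2.cvtColor(q["pixels"],cv2.COLOR_RGB2BGR)[y0:y1,x0:x1],None,fx=9,fy=9,interpolation=cv2.INTER_CUBIC)
B=cv2.resize(cv2.cvtColor(s["pixels"],cv2.COLOR_RGB2BGR)[155:225,190:232],None,fx=7.7,fy=7.7,interpolation=cv2.INTER_CUBIC)
C=np.zeros((545,700,3),np.uint8);C[:540,:360]=A;C[:B.shape[0],370:370+B.shape[1]]=B
cv2.imwrite("pics/tin.png",C)
```

```text
top [213.1 169.7] [11, 11, 95] [602.  130.5]
top [157.1 178.2] [11, 11, 98] [582.  299.2]
top [168.2 182.5] [11, 16, 76] [567.8 265.9]
top [212.1 200. ] [11, 11, 96] [511.5 135. ]
top [169.3 206.6] [9, 17, 73] [495.6 263. ]
top [157.8 204.9] [11, 11, 99] [501.9 297.1]
scene [304.8 180.4] [14, 10, 110] [513.3 135.2]
scene [361.3 182.2] [14, 10, 112] [504.6 297.4]
scene [303.6 191.5] [25, 20, 248] [556.9 132.9]
scene [332.1 187.4] [27, 21, 182] [533.3 213.3]
scene [302.4 204.3] [14, 12, 127] [604.3 130.6]
scene [364.1 203.2] [15, 11, 127] [583.8 299.6]
scene [302.9 215.7] [27, 19, 254] [644.2 132.8]
scene [334.4 208.5] [27, 21, 157] [610.7 217.4]
```

View pics/tin.png

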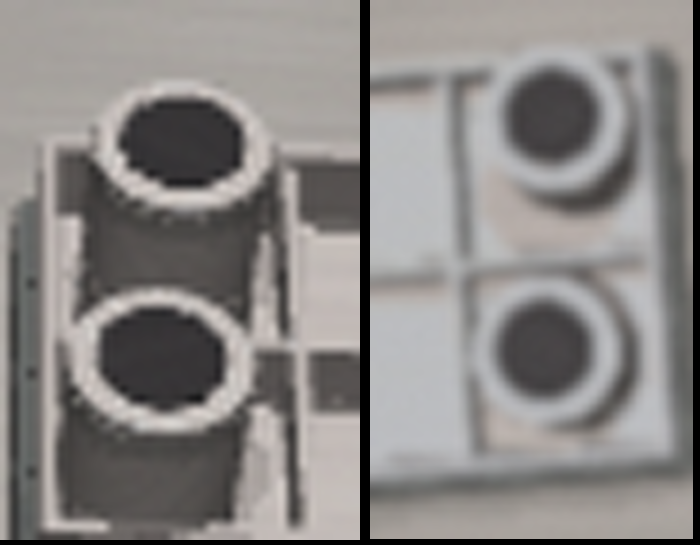

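Both views put that tin at z = 110 within 2 mm, the same as the other three. It is upright on its cell floor and was only nudged into the cell's corner. I hand in the job.

```bash
python3 -c "
from station import bot
print(bot.sign_off())"
```

```text
the job is handed in; nothing more can be done
None
```

Job handed in: all four tins stand upright in the crate's corner cells, and the knob is fully down on the timer shaft, turned clockwise to its end stop and left there.

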